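# Sanding pass along a guide rail with a push stick

### The job

Pick up the plywood push stick and use it, not the fingers, to bring the sanding sled flat against the long guide rail where it lies. Then feed the sled with the stick along the rail, kept pressed against it, under the plywood shelf until it presses firmly on the end stop, without ramming the rail or the stop. Leave the sled there, draw the stick right out from under the shelf, put it down on the cupboard floor and let go; leave the spray bottle, the steel ring and the sink stopper where they are.

Things in the scene. Friction and masses are not known exactly. Their poses are not given: they have to be found in the camera images.
- shelf: Narrow fixed plywood shelf across the rail; origin and axes are the rail's. Board x = -160 to 150, y = 0 to 70, z = 75 to 93 mm, on end legs with inner faces at x = -142 and 132. A G-clamp up to 118 mm high grips it at x = 112, y = 31 to 97 mm.
- rail: Straight fixed wooden guide rail. Own y runs along it in the feed direction, x points from the working side into the rail, z up. Working face is the plane x = 0; wood fills x = 0 to 30, y = -220 to 150, z = 0 to 40 mm; the sled travels on the side x < 0. Origin on the floor in the working face, 150 mm before the stop. Wooden contacts are stiff, about 20 N per mm.
- stop: Fixed wooden end stop across the rail's end: rail x = -90 to 30 mm, 22 mm thick, 40 mm high. Axes as the rail's; origin on the floor where its working face, which looks along -y, meets the rail's face (rail x = 0, y = 150 mm). A sled fully home has its centre at rail x = -40, y = 100 mm.
- sled: Loose sanding sled: wooden block 80 mm along its x, 100 along y, 45 high, 0.3 to 0.65 kg, cork patch on top; dragging it takes 2 to 8 N. Origin: centre of underside; y roughly the feed direction. Starts with its centre 58 to 70 mm off the rail, yawed up to 0.15 rad, centre at rail y -170 to -130. Past rail y = -70 it must be within 5 mm of the rail, yawed under 0.06.
- stick: Loose plywood push stick on edge, 0.19 kg. x runs to the tip, origin on the underside. Handle x -50 to 40, 22 thick (y -11 to 11), 70 high. Neck 22 thick, 30 high, slides out but is stiff, set anew at each start: its square heel, to push the sled's rear, is at x = 130 to 160, not told by the pose: look or feel. Cheek y 11 to 19 ends 30 past the heel and goes outside the sled. -y side is flat.
- spray: Glass spray bottle with a black head, 72 mm across, 199 mm high; origin at the centre of its underside. Bystander.
- scrubber: Steel pan scrubber ring, 84 mm across, 22 mm high, lying flat; origin at the centre of its underside. Bystander.
- stopper: Hard-silicone sink stopper, 84 mm across, 46 mm high, with a pull knob; origin at the centre of its underside. Bystander.
There are look-alikes about, which are no part of the job. There is more than one size of the stick; the job needs the larger. Several things have the shape of the sled; the one meant has the colours described above.

How it is judged (in metres and radians):
On the way, in this order (a step that is already met when the one before it is completed fails the run):
1. the stick has the sled pressed flat against the rail before its centre is 70 mm short of the shelf (x of sled in the frame of rail above -0.044 m and angle between the y axis of sled and the y axis of rail, either way round below 0.05 rad and y of sled in the frame of rail below -0.07 m and contact force between sled and rail above 1 N and contact force between stick and sled above 1 N), for 0.1 s.
2. the sled passes under the shelf, still pressed against the rail by the stick (x of sled in the frame of rail above -0.044 m and angle between the y axis of sled and the y axis of rail, either way round below 0.05 rad and y of sled in the frame of rail between -0.02 and 0.09 m and contact force between sled and rail above 0.5 N and contact force between stick and sled above 0.5 N), for 0.06 s.
3. the stick presses the sled on the end stop with more than 5 N (x of sled in the frame of rail above -0.044 m and angle between the y axis of sled and the y axis of rail, either way round below 0.05 rad and y of sled in the frame of rail above 0.0965 m and contact force between sled and stop above 5 N and contact force between stick and sled above 2 N), for 0.15 s.
At the end, for the whole second after the job is handed in: Sled at rest within 3.5 mm of the stop and 4 mm of the rail, turned under 0.05 rad. Stick level and still on the floor, not touching the sled, drawn out from under the shelf: its origin over 165 mm before the shelf's near edge, or over 300 mm from the rail's face (x of sled in the frame of rail above -0.044 m and angle between the y axis of sled and the y axis of rail, either way round below 0.05 rad and y of sled in the frame of rail above 0.0965 m and linear speed of each of sled, stick below 0.01 m/s and (y of stick in the frame of rail below -0.165 m or x of stick in the frame of rail below -0.3 m) and height (world z) of stick below 0.025 m and angle between stick's own x axis and vertical between 1.34 and 1.8 rad and contact force between stick and sled below 0.05 N).
It fails at once if the fingers or the arm touch the sled (contact force between any of the fingers, the arm and sled above 0.3 N).
It fails at once if past 70 mm before the shelf, the sled's centre line strays: more than 5 mm off the rail or turned more than 0.06 rad (y of sled in the frame of rail above -0.07 m and (x of sled in the frame of rail below -0.045 m or angle between the y axis of sled and the y axis of rail, either way round above 0.06 rad)).
It fails at once if the sled rams the rail or the stop with more than 40 N (contact force between sled and rail above 40 N or contact force between sled and stop above 40 N).
It fails at once if the sled is lifted or tipped (height (world z) of sled above 0.015 m or angle between sled's own z axis and vertical above 0.2 rad).
It fails at once if a bystander is shifted more than 20 mm or tipped (distance of any of spray, scrubber, stopper from where it was at the start of the episode above 0.02 m or angle between spray's own z axis and vertical above 0.3 rad).
It also fails if it takes over 72 s, if anything falls off the work surface, if the arm or the gripper's body presses on something with over 40 N, if the wrist force passes 120 N, or if a joint passes its speed limit or range.

### The arm

A 6-joint arm with a two-finger parallel gripper is mounted at the origin on the work surface. World frame = base frame: x ahead of the robot, y to its left, z up, the work surface at z = 0. Lengths are in mm, angles in rad, forces in N, time in s.
With the tool pointing down it reaches from about 350 to 775 mm from the base axis. Payload 7.3 kg.
Tool frame: the origin (TCP) lies midway between the tips of the shut fingers; the grasp point (between the pads) lies 19 mm behind it (bot.grip_depth is the distance from the TCP to the grasp point, in mm); z points along the fingers, x is the direction in which the jaws open and shut, and the axes are right-handed (so a half turn about z gives the same grasp; the last joint's range is limited). The gripper opens to 92 mm and grips with 3 to 60 N. Pads are 19 mm wide; open, the fingers measure 130 mm over their backs; the gripper's body (75 mm by 190 mm) begins 47 mm behind the grasp point.
Start: joints at [-1.451, 0.342, 1.524, -0, 1.275, -0.146], TCP at [137.93, -506.577, 226.741] pointing down, gripper open.
Joint ranges: [-2.53, 2.53], [-0.77, 2.02], [0.04, 2.7], [-1, 4.14], [0.28, 2.66], [-3.11, 3.11]. Speed limits (rad/s): [2.57, 2.57, 3.14, 3.14, 3.14, 3.14].

### API

Orientations are given as [roll, pitch, yaw] about the fixed x, y, z axes, in that order (R = Rz(yaw) Ry(pitch) Rx(roll)).
In Python, from plant import bot gives the robot as it stands. The module is installed in compiled form; this text tells all that it offers.
- The arm moves only by the shell command python3 -m inch 'ROWS'. ROWS is JSON, a list that holds one entry, the list of rows, each a list of 7 numbers: the shift along the tool's x, y, z each as a share of 0.2 m, from -1 to 1, then the turn, a rotation vector about the tool's x, y, z each as a share of 45 degrees, from -1 to 1, then the closure, from -1 (fully open) to 1 (shut), so that 0 is half open. A call has exactly 10 rows; each row is the pose to reach, as a shift and turn from the pose commanded when the call began, along the tool's axes at that moment; what a row does not reach only later rows make up. A row lasts 1/8 s, in which the tool goes at most 62.5 mm and 10.7 degrees, less where a joint would pass 70% of its speed; a pose out of reach is approached as far as the arm can. A call with a number of a shift or a turn outside -1 to 1 is refused whole. A call with a gripper value outside its range is refused whole. The fingers move at their own pace and stop on an object; the grip force is fixed at half the most. Time passes only in rows, so rows that repeat a pose let the fingers close, or fill a call up. It gives the time, the measured TCP pose, the force and the opening at its end, in the units of the state.
- bot.get_obs(): the state, without advancing time (a new reading comes with each control period).
- bot.capture(name): name is "scene" or "top" or "wrist"; returns the picture (400x640x3 uint8, red, green, blue); there is no depth.
- bot.camera_params(name): a dict with "fx", "fy", "cx", "cy" (pixels), "k1" (the pictures are not rectified: a ray, as slopes to the right and down, at radius r is drawn at 1 + k1 r^2 times it, then the intrinsics apply), "R" (3x3) and "t" (3): a world point X has camera coordinates R X + t; the wrist camera has in their place "T_tool_cam" (4x4, takes a point from camera to tool coordinates, whose origin is the TCP and whose axes are the tool frame's). Camera axes: x right, y down, z forward; pixel columns grow to the right and rows downward; lengths in mm; the calibration is good to about 2 mm. A picture is of the moment at which its call begins: read the wrist's pose just before it. camera_params takes no time and is no camera call.
- bot.close_job(): hands the job in, once; it reports no verdict.
The state is a dict: "time": time; "joint_positions": joint angles; "dq": joint speeds; "tau": joint torques, N m; "tool_pos": TCP position; "tcp_rot": TCP orientation; "contact_force": force on the tool from outside, world axes, zero at the start; "moment": the same for the moment, N m; "grip_width": finger opening in mm.
Only numpy, scipy, OpenCV 4.12 (cv2) and the standard library are available. Lean on these libraries where they do the work, as an engineer would, in place of code of your own. Each camera call takes 0.05 s, during which the arm holds its last target.

## Working session

There is one attempt and no reset: what is moved stays moved. The work goes in short steps, Python scripts to look and compute and a shell command to move; the robot and the scene stay as the last step left them, time stands still between calls to the robot, and variables do not carry over. Pictures are saved under pics/ and viewed, and the job is handed in when it is done.

```bash
mkdir -p pics; python3 - <<'E'
from plant import bot
import cv2
o=bot.get_obs();print(o)
for n in("scene","top","wrist"):
    im=bot.capture(n);cv2.imwrite(f"pics/{n}0.png",im[:,:,::-1]);print(n,bot.camera_params(n))
print(bot.grip_depth)
E
```

```text
{'time': 0.0, 'joint_positions': array([-1.45103485e+00,  3.42699468e-01,  1.52501953e+00,  5.59323405e-06,
        1.27536209e+00, -1.46047587e-01]), 'dq': array([-9.24924919e-04,  9.49296224e-04, -2.70211684e-04,  5.45930875e-04,
       -3.18537877e-05,  6.02600144e-04]), 'tau': array([ 8.73246427e-04, -4.31241417e+01, -2.44219798e+01,  7.18881330e-02,
        5.59620315e-02, -1.31634051e-04]), 'tool_pos': array([ 137.86333178, -506.16395463,  226.05614111]), 'tcp_rot': array([-3.14137075e+00,  1.47181199e-03, -1.30498874e+00]), 'contact_force': array([-0.17677313,  0.38516168, -0.37368856]), 'moment': array([-0.03320256,  0.0158599 ,  0.01024342]), 'grip_width': 91.79464484863003}
scene {'fx': 491.4026917363509, 'fy': 491.4026917363509, 'cx': 323.99255973071195, 'cy': 197.2297131451907, 'k1': -0.14984906130844383, 'R': array([[ 0.45315745,  0.89137791, -0.00968254],
       [ 0.72704192, -0.37585391, -0.57458148],
       [-0.51580846,  0.25333627, -0.81839011]]), 't': array([-292.91352431, -384.5656234 , 1992.01301491])}
top {'fx': 520.2645902054518, 'fy': 520.2645902054518, 'cx': 320.35926502621555, 'cy': 202.63409505198564, 'k1': -0.10934407229388989, 'R': array([[-0.02498646, -0.99963114, -0.01064243],
       [-0.99731412,  0.0256589 , -0.06860145],
       [ 0.06884922,  0.00889974, -0.99758738]]), 't': array([  45.20065366,  560.66745683, 1465.94867796])}
wrist {'fx': 331.6535429359378, 'fy': 331.6535429359378, 'cx': 323.9480619302781, 'cy': 203.80138013204828, 'k1': -0.027871130042359662, 'T_tool_cam': array([[ 9.99999827e-01,  2.14459434e-04,  5.46946964e-04,
        -1.00371049e-01],
       [-3.63097295e-04,  9.57503279e-01,  2.88422154e-01,
        -7.85566390e+01],
       [-4.61848659e-04, -2.88422303e-01,  9.57503192e-01,
        -1.57997457e+02],
       [ 0.00000000e+00,  0.00000000e+00,  0.00000000e+00,
         1.00000000e+00]])}
18.8
```

View pics/scene0.png

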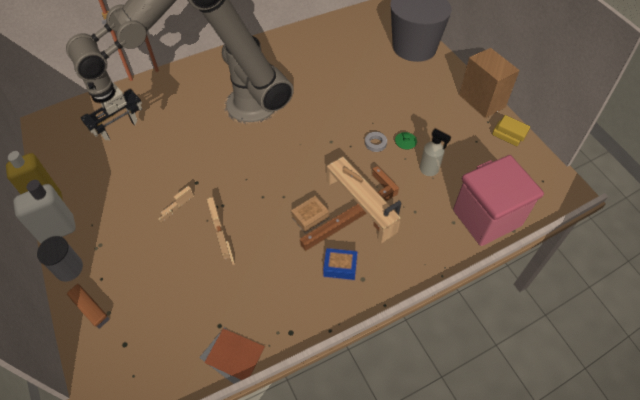

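View pics/top0.png

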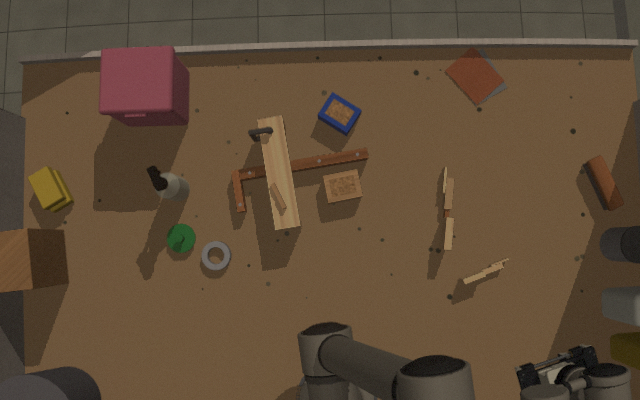

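View pics/wrist0.png

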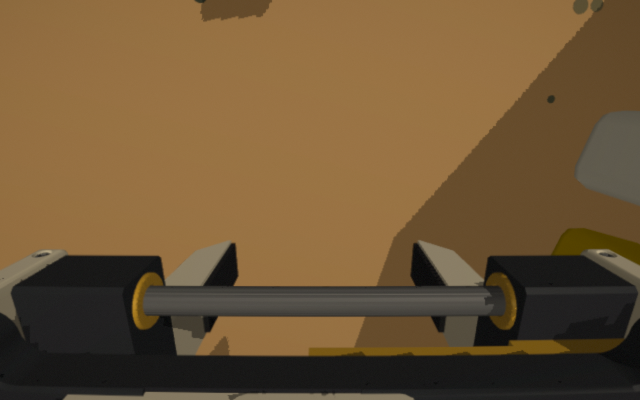

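```bash
cat > h.py <<'E'
import numpy as np,cv2
from plant import bot
from scipy.spatial.transform import Rotation as Ro
def und(p,n):
    c=bot.camera_params(n)
    d=np.array([(p[0]-c['cx'])/c['fx'],(p[1]-c['cy'])/c['fy']]);u=d.copy()
    for _ in range(30): u=d/(1+c['k1']*(u@u))
    return np.array([u[0],u[1],1.]),c
def tw():
    o=bot.get_obs();return np.array(o['tool_pos']),Ro.from_euler('xyz',o['tcp_rot']).as_matrix()
def pix2w(p,n,z,pose=None):
    r,c=und(p,n)
    if n=='wrist':
        P,R=pose if pose else tw();T=c['T_tool_cam'];d=R@T[:3,:3]@r;C=P+R@T[:3,3]
    else: d=c['R'].T@r;C=-c['R'].T@c['t']
    return C+d*(z-C[2])/d[2]
def w2pix(X,n,pose=None):
    c=bot.camera_params(n)
    if n=='wrist':
        P,R=pose if pose else tw();T=c['T_tool_cam'];x=T[:3,:3].T@(R.T@(np.array(X)-P)-T[:3,3])
    else: x=c['R']@np.array(X)+c['t']
    u=x[:2]/x[2];u=u*(1+c['k1']*(u@u));return np.array([c['fx']*u[0]+c['cx'],c['fy']*u[1]+c['cy']])
def crop(src,x0,y0,x1,y1,k,out):
    im=cv2.imread(src)[y0:y1,x0:x1];im=cv2.resize(im,None,fx=k,fy=k,interpolation=cv2.INTER_CUBIC);cv2.imwrite(out,im)
E
python3 -c "
from h import *
crop('pics/top0.png',420,150,520,290,4,'pics/c1.png')
crop('pics/top0.png',225,110,385,240,5,'pics/c2.png')
crop('pics/scene0.png',150,170,250,280,5,'pics/c3.png')"
```

```text
(no output)
```

View pics/c1.png

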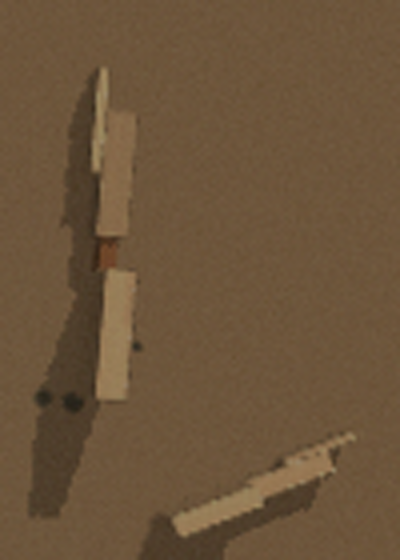

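View pics/c2.png

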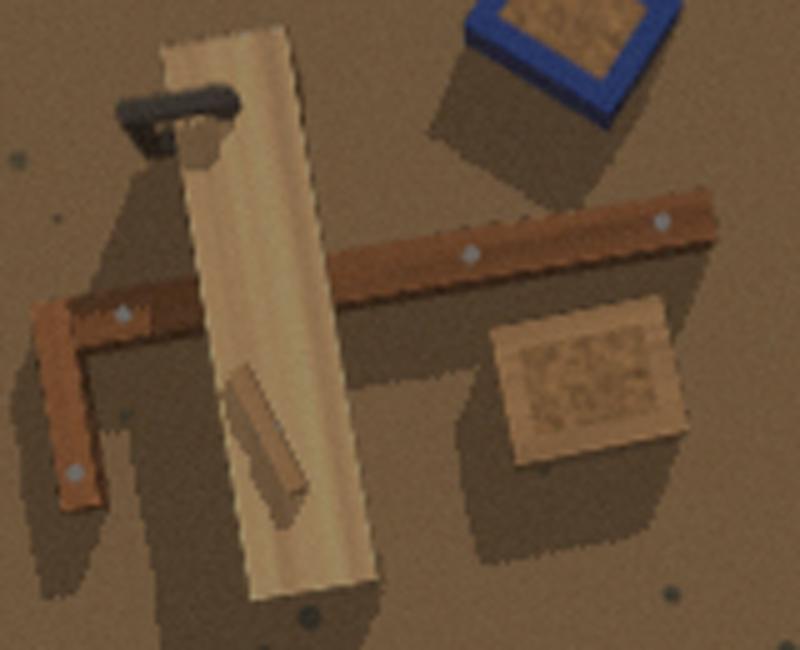

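View pics/c3.png

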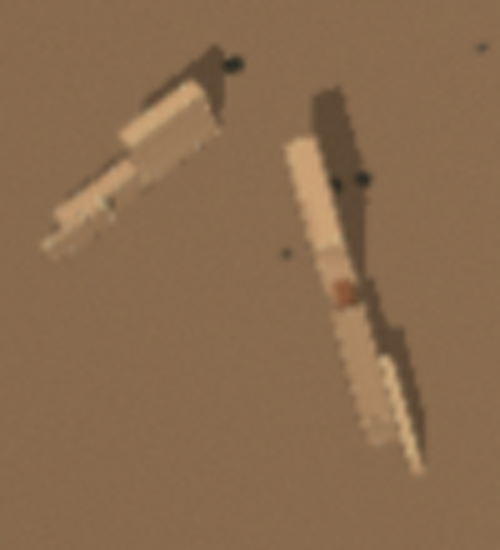

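```bash
python3 - <<'E'
from h import *
f1=lambda x,y:(x/4+420-.4,y/4+150-.4)
f2=lambda x,y:(x/5+225-.4,y/5+110-.4)
P=lambda l,f,z:[print(q,pix2w(f(*q),'top',z).round(1)) for q in l]
print('handle');P([(104,270),(136,272),(127,401),(96,400)],f1,70)
print('neck');P([(108,110),(135,113),(129,236),(100,236)],f1,30)
print('cheek');P([(105,67),(99,67),(92,171)],f1,30)
print('rail z40');P([(80,352),(335,307),(717,242),(711,190)],f2,40)
print('stop');P([(103,503),(62,511)],f2,40)
print('sled');P([(492,328),(660,297),(688,430),(517,465)],f2,45)
print('shelf z93');P([(286,28),(376,578),(250,600),(162,47)],f2,93)
g=lambda x,y:(x,y)
print('spray,stopper,ring');P([(172,185)],g,150);P([(181,238)],g,30);P([(216,256)],g,22)
E
```

```text
handle
(104, 270) [ 509.2 -314.5   70. ]
(136, 272) [ 507.2 -336.8   70. ]
(127, 401) [ 418.5 -327.    70. ]
(96, 400) [ 419.8 -305.5   70. ]
neck
(108, 110) [ 624.7 -331.5   30. ]
(135, 113) [ 622.1 -350.9   30. ]
(129, 236) [ 534.3 -342.7   30. ]
(100, 236) [ 534.8 -321.9   30. ]
cheek
(105, 67) [ 655.7 -330.7   30. ]
(99, 67) [ 655.8 -326.4   30. ]
(92, 171) [ 581.3 -318.    30. ]
rail z40
(80, 352) [630.4 255.4  40. ]
(335, 307) [652.1 109.9  40. ]
(717, 242) [ 683.5 -107.4   40. ]
(711, 190) [ 713.4 -105.    40. ]
stop
(103, 503) [544.3 243.5  40. ]
(62, 511) [540.3 266.9  40. ]
sled
(492, 328) [637.1  21.4  45. ]
(660, 297) [652.3 -73.8  45. ]
(688, 430) [576.6 -87.2  45. ]
(517, 465) [559.4   9.3  45. ]
shelf z93
(286, 28) [800.9 130.6  93. ]
(376, 578) [496.8  87.5  93. ]
(250, 600) [486.5 156.1  93. ]
(162, 47) [792.4 199.4  93. ]
spray,stopper,ring
(172, 185) [609.4 420.5 150. ]
(181, 238) [470. 431.  30.]
(216, 256) [416.6 332.3  22. ]
```

```bash
cat > mv.py <<'E'
# cmd state (commanded tool pose: x,y,z,yaw; tool down) kept in cmd.json ; prints shares only
import json,sys,numpy as np
from scipy.spatial.transform import Rotation as Ro
def load(): return json.load(open('cmd.json'))
def Rt(yaw): return Ro.from_euler('xyz',[np.pi,0,yaw]).as_matrix()
def shares(x,y,z,yaw):
    c=load();R=Rt(c[3]);d=R.T@(np.array([x,y,z])-c[:3])/200
    w=Ro.from_matrix(R.T@Rt(yaw)).as_rotvec()/(np.pi/4)
    print('shares',d.round(4),w.round(4))
def apply(sx,sy,sz,wz):
    c=load();p=np.array(c[:3])+Rt(c[3])@(np.array([sx,sy,sz])*200)
    c=[*p,c[3]-wz*np.pi/4];json.dump([float(v) for v in c],open('cmd.json','w'));print('cmd',np.round(c,3))
E
echo '[137.93,-506.577,226.741,-1.305]' > cmd.json
python3 -c "
from mv import *
shares(478,-322,226,-1.676)"
```

```text
shares [-0.4438 -1.8831  0.0037] [-0.     -0.      0.4724]
```

```bash
python3 -m inch '[[[-0.07,-0.3,0,0,0,0.1,-1],[-0.14,-0.6,0,0,0,0.2,-1],[-0.2,-0.9,0,0,0,0.3,-1],[-0.22,-0.94,0,0,0,0.4,-1],[-0.22,-0.94,0,0,0,0.4724,-1],[-0.22,-0.94,0,0,0,0.4724,-1],[-0.22,-0.94,0,0,0,0.4724,-1],[-0.22,-0.94,0,0,0,0.4724,-1],[-0.22,-0.94,0,0,0,0.4724,-1],[-0.22,-0.94,0,0,0,0.4724,-1]]]'; python3 -c "
from mv import *
apply(-.22,-.94,0,.4724);shares(478,-322,226,-1.676)"
```

```text
time: 1.4
tool_pos: [307.6, -414.8, 226.7]
tcp_rot: [3.142, -0.0, -1.676]
contact_force: [0.2, 0.7, -0.0]
grip_width: 91.6
cmd [ 307.77  -414.739  226.741   -1.676]
shares [-0.5505 -0.7977  0.0037] [-0.  0. -0.]
```

```bash
python3 -m inch '[[[-0.18,-0.27,0,0,0,0,-1],[-0.36,-0.53,0,0,0,0,-1],[-0.55,-0.797,0,0,0,0,-1],[-0.55,-0.797,0,0,0,0,-1],[-0.55,-0.797,0,0,0,0,-1],[-0.55,-0.797,0,0,0,0,-1],[-0.55,-0.797,0,0,0,0,-1],[-0.55,-0.797,0,0,0,0,-1],[-0.55,-0.797,0,0,0,0,-1],[-0.55,-0.797,0,0,0,0,-1]]]'; python3 - <<'E'
from mv import *
apply(-.55,-.797,0,0)
from h import *
o=bot.get_obs();print(o['tool_pos'],o['tcp_rot'])
cv2.imwrite('pics/w1.png',bot.capture('wrist')[:,:,::-1])
E
```

```text
time: 2.65
tool_pos: [477.7, -322.2, 226.8]
tcp_rot: [-3.142, -0.0, -1.676]
contact_force: [1.1, 0.0, -0.2]
grip_width: 91.7
cmd [ 477.842 -322.089  226.741   -1.676]
[ 477.74459055 -322.19235188  226.75955122] [-3.14153628e+00 -9.51714123e-05 -1.67626670e+00]
```

View pics/w1.png

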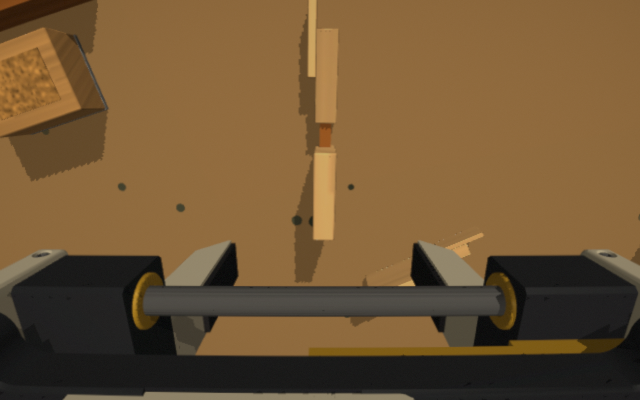

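```bash
python3 -c "
from h import *
crop('pics/w1.png',280,0,370,250,3,'pics/c4.png')
crop('pics/w1.png',0,0,130,190,4,'pics/c5.png')
print(w2pix([477.8,-322.2,70],'wrist'))"
```

```text
[324.09481323 187.83844021]
```

View pics/c4.png

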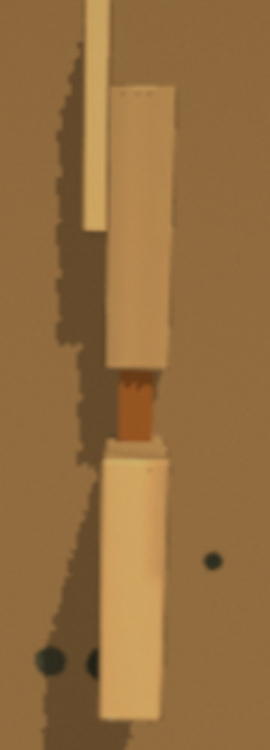

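View pics/c5.png

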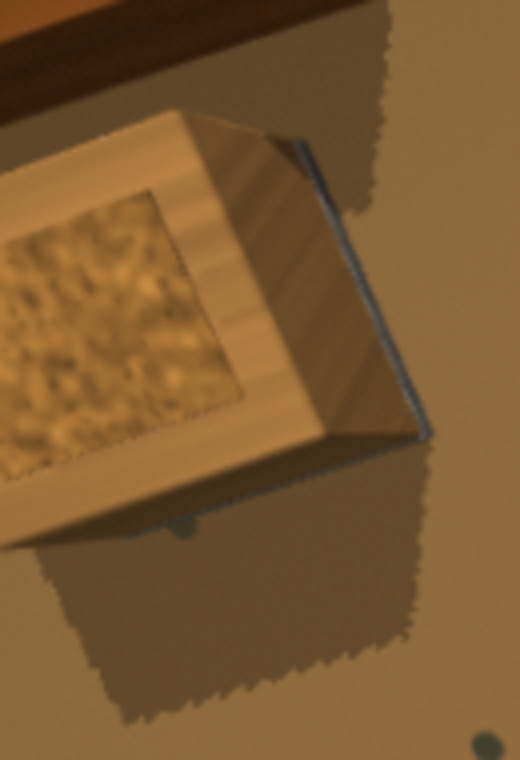

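```bash
python3 - <<'E'
from h import *
f1=lambda x,y:(x/3+280-.4,y/3+0-.4)
f2=lambda x,y:(x/4-.4,y/4-.4)
P=lambda l,f,z:[print(q,pix2w(f(*q),'wrist',z).round(1)) for q in l]
print('handle');P([(103,458),(167,458),(159,719),(99,719)],f1,70)
print('neck');P([(110,86),(175,86),(167,369),(106,369)],f1,30)
print('cheek');P([(84,2),(84,230),(107,230)],f1,30)
print('sled');P([(178,110),(325,434)],f2,45);P([(300,140),(427,436)],f2,0)
E
```

```text
handle
(103, 458) [ 513.3 -316.3   70. ]
(167, 458) [ 511.2 -336.4   70. ]
(159, 719) [ 423.  -325.2   70. ]
(99, 719) [ 425.1 -304.8   70. ]
neck
(110, 86) [ 627.3 -330.3   30. ]
(175, 86) [ 625.1 -351.2   30. ]
(167, 369) [ 536.3 -340.1   30. ]
(106, 369) [ 538.5 -319.    30. ]
cheek
(84, 2) [ 652.4 -324.8   30. ]
(84, 230) [ 584.5 -316.8   30. ]
(107, 230) [ 583.7 -324.5   30. ]
sled
(178, 110) [655.4 -74.7  45. ]
(325, 434) [579.1 -88.2  45. ]
(300, 140) [657.2 -72.1   0. ]
(427, 436) [578.2 -85.4   0. ]
```

```bash
python3 -c "
from mv import *
shares(483,-322.5,28,-1.696)"
```

```text
shares [-7.000e-04 -2.590e-02  9.937e-01] [ 0.     -0.      0.0254]
```

```bash
python3 -m inch '[[[0,-0.026,0.2,0,0,0.0254,-1],[0,-0.026,0.5,0,0,0.0254,-1],[0,-0.026,0.75,0,0,0.0254,-1],[0,-0.026,0.9,0,0,0.0254,-1],[0,-0.026,0.9937,0,0,0.0254,-1],[0,-0.026,0.9937,0,0,0.0254,-1],[0,-0.026,0.9937,0,0,0.0254,1],[0,-0.026,0.9937,0,0,0.0254,1],[0,-0.026,0.9937,0,0,0.0254,1],[0,-0.026,0.9937,0,0,0.0254,1]]]'; python3 - <<'E'
from mv import *
apply(0,-.026,.9937,.0254)
from h import *
cv2.imwrite('pics/w2.png',bot.capture('wrist')[:,:,::-1])
E
```

```text
time: 3.95
tool_pos: [483.2, -322.8, 28.4]
tcp_rot: [-3.141, -0.0, -1.696]
contact_force: [0.2, -1.1, -0.9]
grip_width: 56.6
cmd [ 483.013 -322.635   28.001   -1.696]
```

View pics/w2.png

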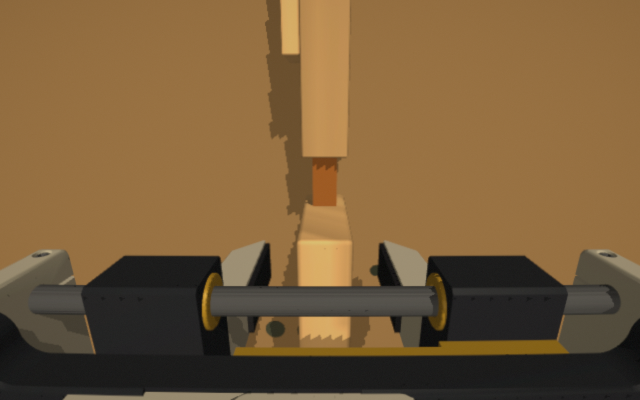

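```bash
python3 -m inch '[[[0,0,0,0,0,0,1],[0,0,0,0,0,0,1],[0,0,0,0,0,0,1],[0,0,0,0,0,0,1],[0,0,0,0,0,0,1],[0,0,0,0,0,0,1],[0,0,0,0,0,0,1],[0,0,0,0,0,0,1],[0,0,-0.03,0,0,0,1],[0,0,-0.06,0,0,0,1]]]'; python3 - <<'E'
from mv import *
apply(0,0,-.06,0)
from h import *
o=bot.get_obs();print(o['tool_pos'],o['tcp_rot'],o['contact_force'],o['moment'],o['grip_width'])
cv2.imwrite('pics/w3.png',bot.capture('wrist')[:,:,::-1])
E
```

```text
time: 5.25
tool_pos: [483.0, -322.6, 40.3]
tcp_rot: [3.141, 0.0, -1.696]
contact_force: [0.6, -0.6, -1.2]
grip_width: 22.1
cmd [ 483.013 -322.635   40.001   -1.696]
[ 482.95549497 -322.58307417   40.33302386] [ 3.14140563e+00  3.92450298e-05 -1.69590706e+00] [ 0.64381407 -0.58946262 -1.21827493] [ 0.06019563  0.04960466 -0.00880416] 22.111504528790693
```

View pics/w3.png

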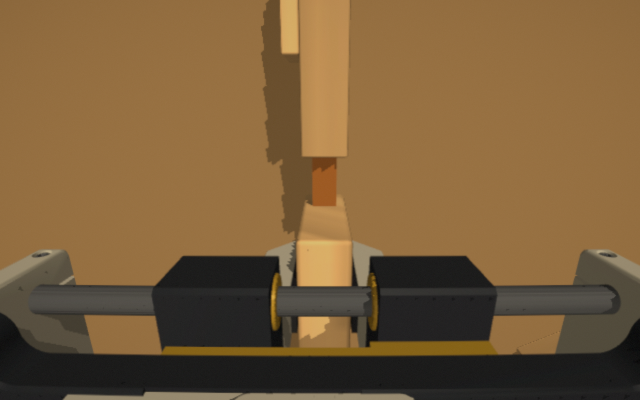

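```bash
python3 - <<'E'
from h import *
crop('pics/w3.png',270,0,380,350,2,'pics/c6.png')
P,R=tw()
for p,z in [((299,241),82),((351,241),82),((302.5,156.5),42),((347.5,156.5),42),((301,1),42),((350,1),42),((281,53),42),((300,54),42)]:
    print(p,(R.T@(pix2w(p,'wrist',z)-P)).round(1))
E
```

```text
(299, 241) [ -9.7 -28.3 -40.7]
(351, 241) [ 10.2 -28.3 -40.7]
(302.5, 156.5) [-10.4 -54.6  -0.7]
(347.5, 156.5) [ 11.  -54.6  -0.7]
(301, 1) [  -9.9 -120.6   -0.6]
(350, 1) [  10.8 -120.6   -0.6]
(281, 53) [ -19.  -100.1   -0.6]
(300, 54) [-10.7 -99.7  -0.6]
```

View pics/c6.png

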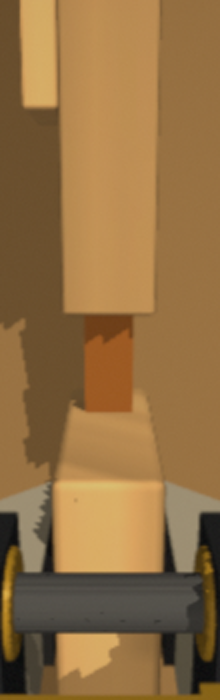

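```bash
python3 -m inch '[[[0,0,-0.2,0,0,-0.12,1],[0,0,-0.4,0,0,-0.33,1],[0,0,-0.5,0,0,-0.55,1],[0,0,-0.5,0,0,-0.77,1],[0,0,-0.5,0,0,-0.92,1],[0,0,-0.5,0,0,-1,1],[0,0,-0.5,0,0,-1,1],[0,0,-0.5,0,0,-1,1],[0,0,-0.5,0,0,-1,1],[0,0,-0.5,0,0,-1,1]]]'; python3 - <<'E'
from mv import *
apply(0,0,-.5,-1)
O=np.array([652,107.5]);a=.145
def rw(x,y): return O+x*np.array([np.cos(a),np.sin(a)])+y*np.array([-np.sin(a),np.cos(a)])
print(rw(-115,-385)); t=rw(-115,-385);shares(t[0],t[1],140,.145)
E
```

```text
time: 6.55
tool_pos: [483.0, -322.6, 140.0]
tcp_rot: [3.142, -0.0, -0.911]
contact_force: [-0.1, 0.6, -1.8]
grip_width: 22.0
cmd [ 483.013 -322.635  140.001   -0.911]
[ 593.83640626 -290.07640318]
shares [ 0.2113 -0.5375  0.    ] [ 0.     0.    -1.344]
```

```bash
python3 -m inch '[[[0.03,-0.07,0,0,0,-0.12,1],[0.1,-0.27,0,0,0,-0.33,1],[0.18,-0.44,0,0,0,-0.55,1],[0.2113,-0.5375,0,0,0,-0.77,1],[0.2113,-0.5375,0,0,0,-0.92,1],[0.2113,-0.5375,0,0,0,-1,1],[0.2113,-0.5375,0,0,0,-1,1],[0.2113,-0.5375,0,0,0,-1,1],[0.2113,-0.5375,0,0,0,-1,1],[0.2113,-0.5375,0,0,0,-1,1]]]' && python3 -m inch '[[[0,0,0,0,0,-0.12,1],[0,0,0,0,0,-0.28,1],[0,0,0,0,0,-0.344,1],[0,0,0,0,0,-0.344,1],[0,0,0,0,0,-0.344,1],[0,0,0,0,0,-0.344,1],[0,0,0,0,0,-0.344,1],[0,0,0,0,0,-0.344,1],[0,0,0,0,0,-0.344,1],[0,0,0,0,0,-0.344,1]]]'; python3 - <<'E'
from mv import *
apply(.2113,-.5375,0,-1);apply(0,0,0,-.344)
from h import *
o=bot.get_obs();print(o['tool_pos'],o['tcp_rot'],o['contact_force'])
cv2.imwrite('pics/w4.png',bot.capture('wrist')[:,:,::-1])
E
```

```text
time: 7.8
tool_pos: [593.8, -290.2, 140.0]
tcp_rot: [3.141, -0.0, -0.126]
contact_force: [1.0, 0.4, -2.1]
grip_width: 22.2
time: 9.05
tool_pos: [593.9, -290.1, 140.0]
tcp_rot: [3.141, 0.0, 0.145]
contact_force: [-0.2, 0.3, -1.6]
grip_width: 21.9
cmd [ 5.93841e+02 -2.90086e+02  1.40001e+02 -1.25000e-01]
cmd [ 5.93841e+02 -2.90086e+02  1.40001e+02  1.45000e-01]
[ 593.85116509 -290.10064459  139.98216841] [3.14146701e+00 1.11721747e-06 1.45010248e-01] [-0.16647234  0.320913   -1.6133512 ]
```

View pics/w4.png

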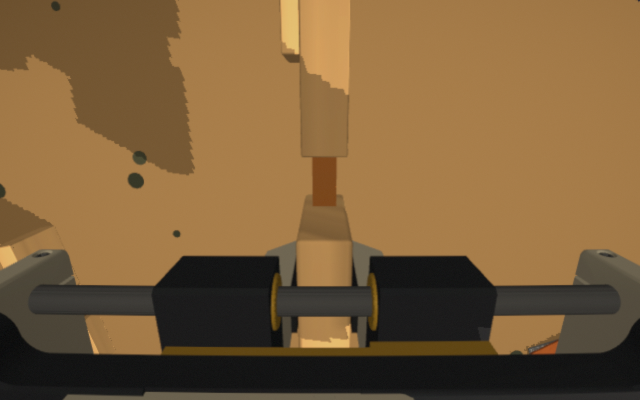

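```bash
python3 - <<'E'
from h import *
cv2.imwrite('pics/top1.png',bot.capture('top')[:,:,::-1])
crop('pics/top1.png',225,110,465,290,3,'pics/c7.png')
E
```

```text
(no output)
```

View pics/c7.png

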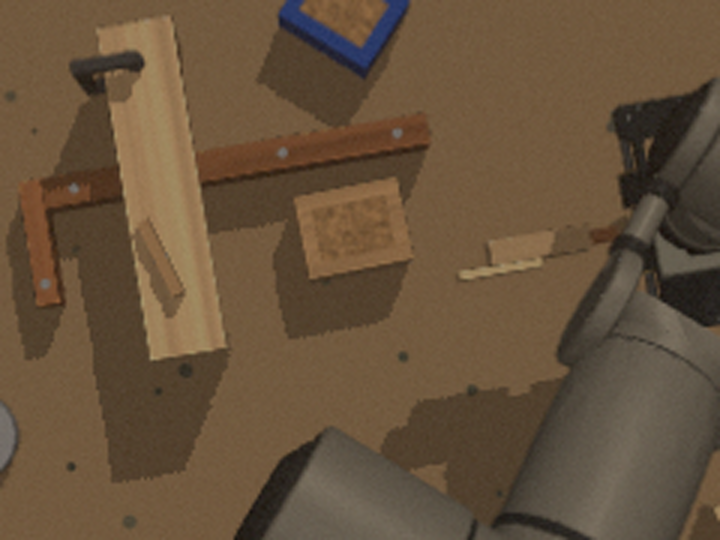

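```bash
python3 -m inch '[[[0,0,0.15,0,0,0,1],[0,0,0.35,0,0,0,1],[0,0,0.5,0,0,0,1],[0,0,0.555,0,0,0,1],[0,0,0.555,0,0,0,1],[0.035,-0.1,0.555,0,0,0,1],[0.035,-0.2,0.555,0,0,0,1],[0.035,-0.26,0.555,0,0,0,1],[0.035,-0.27,0.555,0,0,0,1],[0.035,-0.27,0.555,0,0,0,1]]]'; python3 - <<'E'
from mv import *
apply(.035,-.27,.555,0)
from h import *
o=bot.get_obs();print(o['tool_pos'],o['tcp_rot'],o['contact_force'])
cv2.imwrite('pics/top2.png',bot.capture('top')[:,:,::-1])
crop('pics/top2.png',285,130,445,230,5,'pics/c8.png')
E
```

```text
time: 10.4
tool_pos: [593.1, -235.7, 29.2]
tcp_rot: [3.141, -0.0, 0.145]
contact_force: [-0.5, -0.6, -1.8]
grip_width: 21.4
cmd [ 5.92964e+02 -2.35641e+02  2.90010e+01  1.45000e-01]
[ 593.14068047 -235.69527031   29.21338868] [ 3.14101362e+00 -3.50147670e-04  1.45361777e-01] [-0.49932943 -0.64396197 -1.80186902]
```

View pics/c8.png

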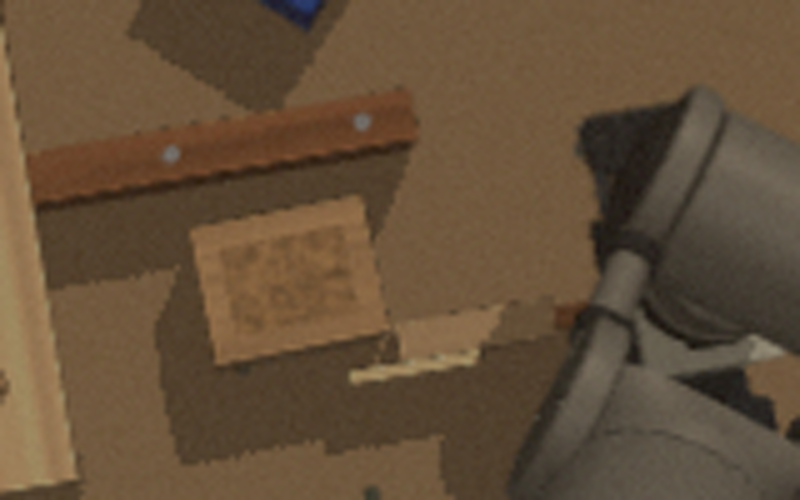

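```bash
cat > rf.py <<'E'
import numpy as np
O=np.array([652,107.5]);a=.145
ex=np.array([np.cos(a),np.sin(a)]);ey=np.array([-np.sin(a),np.cos(a)])
def rw(x,y): return O+x*ex+y*ey
def wr(p): d=np.array(p[:2])-O; return np.array([d@ex,d@ey]).round(1)
E
python3 - <<'E'
from h import *
from rf import *
f=lambda x,y:(x/5+285-.4,y/5+130-.4)
for n,l,z in [('sled',[(190,232),(360,196),(388,328),(217,365)],45),('heel',[(393,318),(401,360)],31),('cheek',[(350,370),(352,383),(480,358)],31),('rail',[(38,205),(414,140),(408,88)],40)]:
    print(n,[wr(pix2w(f(*p),'top',z)) for p in l])
from mv import load
print(wr(load()[:2]),wr(tw()[0]))
E
```

```text
sled [array([-29.2, -81.6]), array([ -25.4, -179.5]), array([-101.6, -182. ]), array([-105.8,  -83.8])]
heel [array([ -95.5, -186.9]), array([-119.8, -187.2])]
cheek [array([-120.5, -157.8]), array([-127.9, -157.6]), array([-126.3, -231.6])]
rail [array([1.2, 0.5]), array([   1.6, -215.7]), array([  31.5, -217.6])]
[-108. -331.] [-107.9 -331.4]
```

```bash
python3 -m inch '[[[0.03,0,0,0,0,0,1],[0.06,-0.01,0,0,0,0,1],[0.075,-0.025,0,0,0,0,1],[0.09,-0.04,0,0,0,0,1],[0.105,-0.055,0,0,0,0,1],[0.12,-0.07,0,0,0,0,1],[0.135,-0.085,0,0,0,0,1],[0.145,-0.095,0,0,0,0,1],[0.145,-0.095,0,0,0,0,1],[0.145,-0.095,0,0,0,0,1]]]'; cat > look.py <<'E'
import sys
from mv import *
from h import *
from rf import *
def look(n,f=True):
    o=bot.get_obs();R=Ro.from_euler('z',-a).as_matrix()
    print('t',o['time'],'rail',wr(o['tool_pos']),'z',round(o['tool_pos'][2],1),'cmd',wr(load()[:2]),'F_rail',(R@o['contact_force']).round(1),'M',(R@o['moment']).round(2),'rot',o['tcp_rot'].round(4))
    if f:
        cv2.imwrite(f'pics/top{n}.png',bot.capture('top')[:,:,::-1])
        crop(f'pics/top{n}.png',285,130,445,230,5,f'pics/d{n}.png')
E
python3 - <<'E'
from look import *
apply(.145,-.095,0,0)
look(3)
E
```

```text
time: 11.7
tool_pos: [618.9, -212.2, 28.9]
tcp_rot: [-3.141, -0.0, 0.145]
contact_force: [-1.4, 0.6, -2.8]
grip_width: 21.7
cmd [ 6.18915e+02 -2.12650e+02  2.90010e+01  1.45000e-01]
t 11.7 rail [ -78.9 -311.6] z 28.9 cmd [ -79. -312.] F_rail [-1.3  0.8 -2.8] M [-0.04  0.09  0.21] rot [-3.1409 -0.      0.1448]
```

View pics/d3.png

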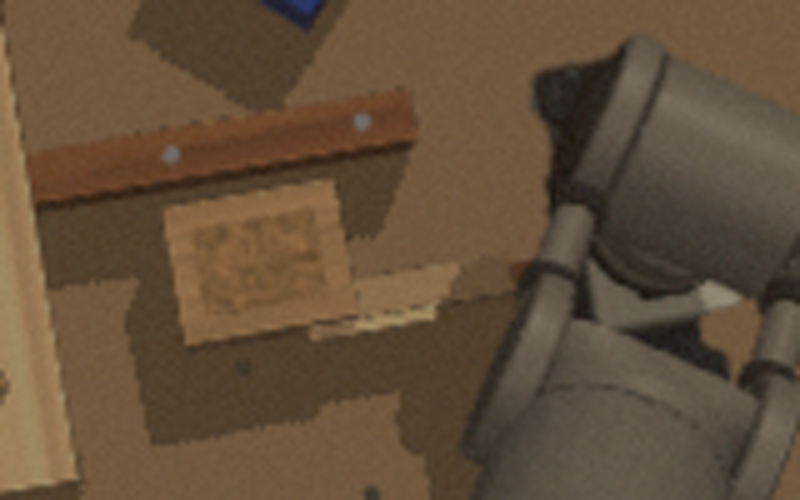

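```bash
python3 -m inch '[[[0.005,-0.005,0,0,0,0,1],[0.01,-0.01,0,0,0,0,1],[0.015,-0.015,0,0,0,0,1],[0.02,-0.02,0,0,0,0,1],[0.025,-0.025,0,0,0,0,1],[0.03,-0.03,0,0,0,0,1],[0.035,-0.035,0,0,0,0,1],[0.035,-0.035,0,0,0,0,1],[0.035,-0.035,0,0,0,0,1],[0.035,-0.035,0,0,0,0,1]]]'; 
python3 - <<'E'
from look import *
apply(.035,-.035,0,0)
look(4)
f=lambda x,y:(x/5+285-.4,y/5+130-.4)
E
```

```text
time: 13.0
tool_pos: [624.9, -204.6, 29.0]
tcp_rot: [-3.141, -0.0, 0.145]
contact_force: [-1.0, -1.7, -1.3]
grip_width: 21.9
cmd [ 6.24830e+02 -2.04712e+02  2.90010e+01  1.45000e-01]
t 13.0 rail [ -71.9 -304.9] z 29.0 cmd [ -72. -305.] F_rail [-1.2 -1.5 -1.3] M [-0.24  0.22  0.32] rot [-3.1414e+00 -1.0000e-04  1.4490e-01]
```

View pics/d4.png

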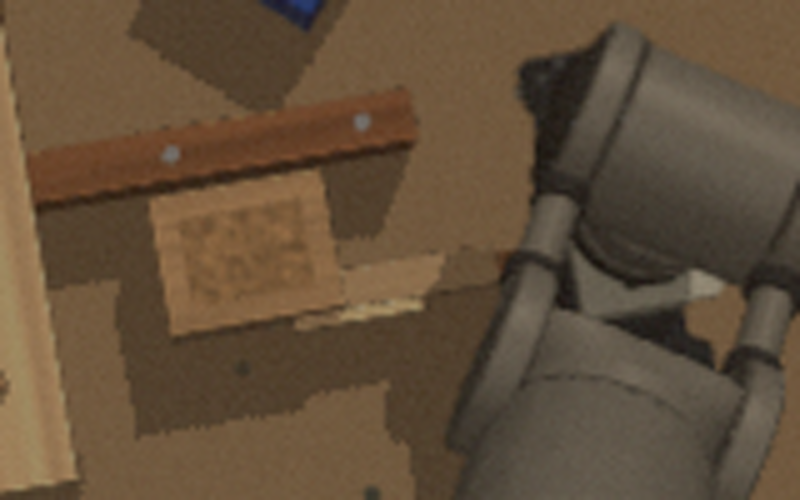

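```bash
python3 -m inch '[[[0.002,-0.002,0,0,0,0,1],[0.004,-0.004,0,0,0,0,1],[0.006,-0.006,0,0,0,0,1],[0.008,-0.008,0,0,0,0,1],[0.01,-0.01,0,0,0,0,1],[0.0115,-0.0115,0,0,0,0,1],[0.0125,-0.0125,0,0,0,0,1],[0.0125,-0.0125,0,0,0,0,1],[0.0125,-0.0125,0,0,0,0,1],[0.0125,-0.0125,0,0,0,0,1]]]'; 
python3 - <<'E'
from look import *
apply(.0125,-.0125,0,0)
look(5,False)
E
```

```text
time: 14.3
tool_pos: [626.9, -201.8, 29.0]
tcp_rot: [3.142, -0.0, 0.145]
contact_force: [-1.6, -2.6, -1.8]
grip_width: 21.9
cmd [ 6.26942e+02 -2.01877e+02  2.90010e+01  1.45000e-01]
t 14.3 rail [ -69.5 -302.5] z 29.0 cmd [ -69.5 -302.5] F_rail [-1.9 -2.3 -1.8] M [-0.36  0.3   0.43] rot [ 3.1416 -0.      0.145 ]
```

```bash
python3 -m inch '[[[0.002,-0.002,0,0,0,0,1],[0.004,-0.004,0,0,0,0,1],[0.006,-0.006,0,0,0,0,1],[0.008,-0.008,0,0,0,0,1],[0.01,-0.01,0,0,0,0,1],[0.01,-0.01,0,0,0,0,1],[0.01,-0.01,0,0,0,0,1],[0.01,-0.01,0,0,0,0,1],[0.01,-0.01,0,0,0,0,1],[0.01,-0.01,0,0,0,0,1]]]'; 
python3 - <<'E'
from look import *
apply(.01,-.01,0,0)
look(5)
E
```

```text
time: 15.55
tool_pos: [628.6, -199.5, 29.0]
tcp_rot: [-3.142, 0.0, 0.145]
contact_force: [-0.9, -2.2, -0.6]
grip_width: 21.9
cmd [ 6.28632e+02 -1.99609e+02  2.90010e+01  1.45000e-01]
t 15.55 rail [ -67.5 -300.4] z 29.0 cmd [ -67.5 -300.5] F_rail [-1.2 -2.  -0.6] M [-0.38  0.31  0.41] rot [-3.1416  0.      0.1451]
```

View pics/d5.png

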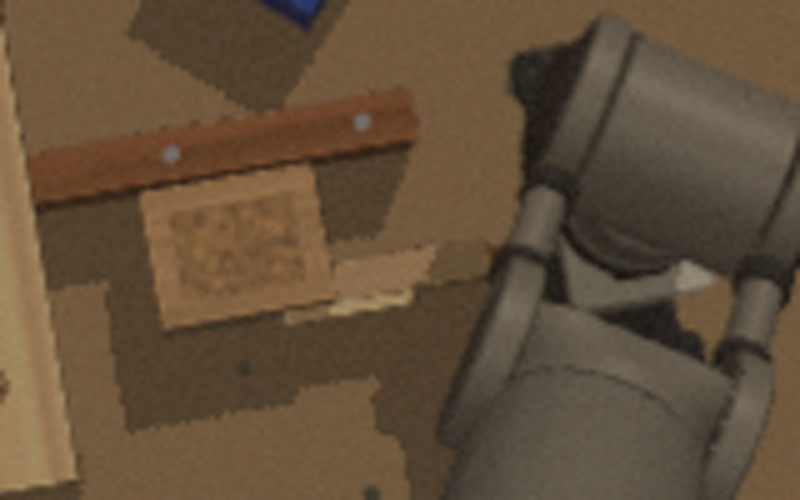

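```bash
python3 -m inch '[[[0.002,-0.002,0,0,0,0,1],[0.004,-0.004,0,0,0,0,1],[0.006,-0.006,0,0,0,0,1],[0.008,-0.008,0,0,0,0,1],[0.01,-0.01,0,0,0,0,1],[0.01,-0.01,0,0,0,0,1],[0.01,-0.01,0,0,0,0,1],[0.01,-0.01,0,0,0,0,1],[0.01,-0.01,0,0,0,0,1],[0.01,-0.01,0,0,0,0,1]]]'; 
python3 - <<'E'
from look import *
apply(.01,-.01,0,0)
look(6,False)
E
```

```text
time: 16.85
tool_pos: [630.3, -197.3, 29.0]
tcp_rot: [-3.142, -0.0, 0.145]
contact_force: [-2.2, -1.5, -1.4]
grip_width: 22.1
cmd [ 6.30322e+02 -1.97341e+02  2.90010e+01  1.45000e-01]
t 16.85 rail [ -65.5 -298.5] z 29.0 cmd [ -65.5 -298.5] F_rail [-2.4 -1.1 -1.4] M [-0.29  0.32  0.37] rot [-3.1416e+00 -1.0000e-04  1.4490e-01]
```

```bash

python3 - <<'E'
from look import *
look(7)
cv2.imwrite('pics/w7.png',bot.capture('wrist')[:,:,::-1])
E
```

```text
t 16.85 rail [ -65.5 -298.5] z 29.0 cmd [ -65.5 -298.5] F_rail [-2.4 -1.1 -1.4] M [-0.29  0.32  0.37] rot [-3.1416e+00 -1.0000e-04  1.4490e-01]
```

View pics/d7.png

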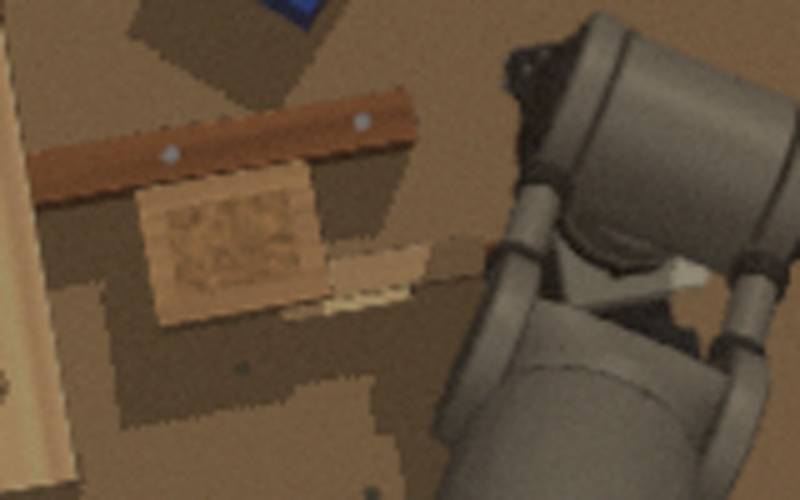

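View pics/w7.png

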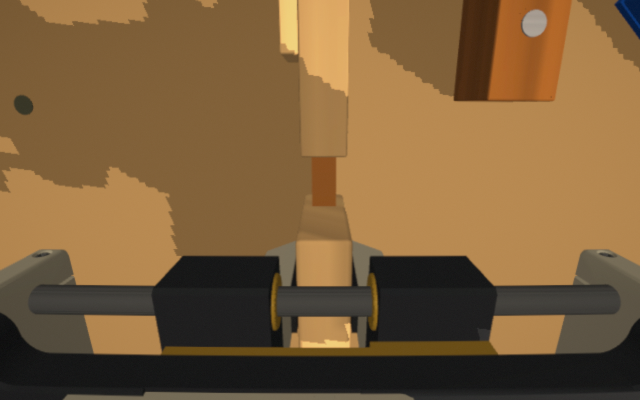

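```bash

python3 - <<'E'
from look import *
crop('pics/w7.png',430,0,600,110,4,'pics/c9.png')
E
```

```text
(no output)
```

View pics/c9.png

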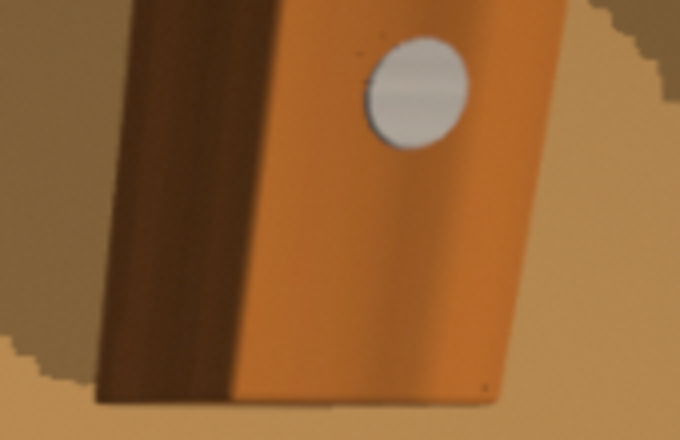

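```bash

python3 - <<'E'
from look import *
f=lambda x,y:(x/4+430-.4,y/4-.4)
P,R=tw()
for p,z in [((97,403),0),((134,2),0),((232,401),40),((281,2),40),((497,401),40),((567,2),40)]:
    X=pix2w(f(*p),'wrist',z);print((R.T@(X-P)).round(1),wr(X))
E
```

```text
[ 70.8 -80.4  29. ] [   5.4 -218.1]
[  70.5 -129.    29. ] [   5.  -169.5]
[ 70.3 -80.3 -11. ] [   4.8 -218.2]
[  70.2 -118.4  -11. ] [   4.8 -180.1]
[ 99.2 -80.6 -11. ] [  33.7 -217.9]
[  99.4 -119.   -11. ] [  33.9 -179.4]
```

```bash
python3 -m inch '[[[0.002,-0.002,0,0,0,0,1],[0.004,-0.004,0,0,0,0,1],[0.006,-0.006,0,0,0,0,1],[0.008,-0.008,0,0,0,0,1],[0.01,-0.01,0,0,0,0,1],[0.01,-0.01,0,0,0,0,1],[0.01,-0.01,0,0,0,0,1],[0.01,-0.01,0,0,0,0,1],[0.01,-0.01,0,0,0,0,1],[0.01,-0.01,0,0,0,0,1]]]'; 
python3 - <<'E'
from look import *
apply(.01,-.01,0,0)
look(6,False)
E
```

```text
time: 18.2
tool_pos: [631.7, -195.6, 29.0]
tcp_rot: [3.141, 0.001, 0.145]
contact_force: [-3.8, -4.4, -0.9]
grip_width: 21.9
cmd [ 6.32012e+02 -1.95073e+02  2.90010e+01  1.45000e-01]
t 18.2 rail [ -63.9 -297. ] z 29.0 cmd [ -63.5 -296.5] F_rail [-4.4 -3.8 -0.9] M [-0.72  0.63  0.59] rot [3.1409e+00 7.0000e-04 1.4530e-01]
```

```bash
python3 -m inch '[[[0.001,-0.002,0,0,0,0,1],[0.002,-0.004,0,0,0,0,1],[0.003,-0.006,0,0,0,0,1],[0.004,-0.008,0,0,0,0,1],[0.005,-0.01,0,0,0,0,1],[0.005,-0.01,0,0,0,0,1],[0.005,-0.01,0,0,0,0,1],[0.005,-0.01,0,0,0,0,1],[0.005,-0.01,0,0,0,0,1],[0.005,-0.01,0,0,0,0,1]]]'; 
python3 - <<'E'
from look import *
apply(.005,-.01,0,0)
look(8)
cv2.imwrite('pics/w8.png',bot.capture('wrist')[:,:,::-1])
E
```

```text
time: 19.45
tool_pos: [632.2, -194.5, 29.2]
tcp_rot: [3.14, 0.001, 0.146]
contact_force: [-5.4, -8.9, 0.2]
grip_width: 22.1
cmd [ 6.32713e+02 -1.92949e+02  2.90010e+01  1.45000e-01]
t 19.45 rail [ -63.2 -295.9] z 29.2 cmd [ -62.5 -294.5] F_rail [-6.7 -8.   0.2] M [-1.19  1.    0.74] rot [3.1395e+00 1.1000e-03 1.4560e-01]
```

View pics/d8.png

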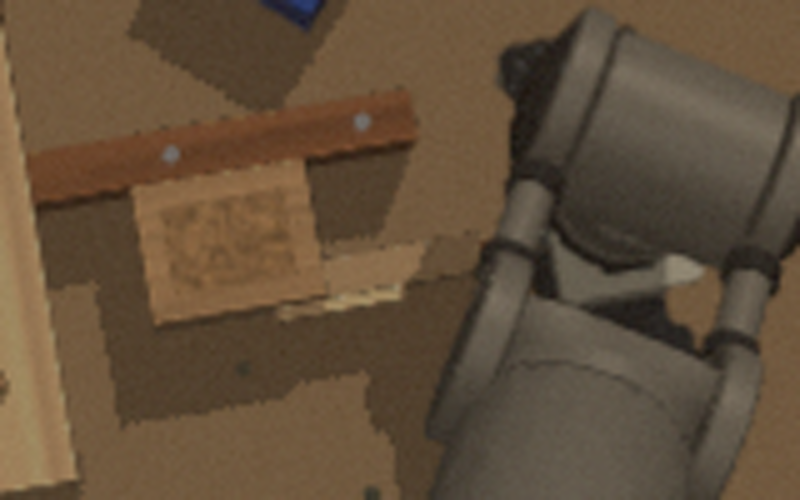

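View pics/w8.png

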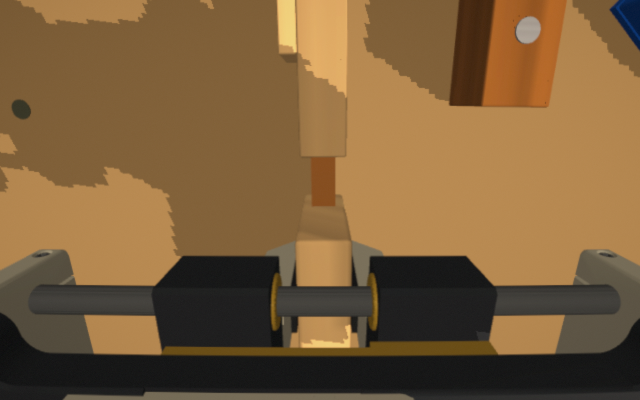

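```bash

python3 - <<'E'
from look import *
crop('pics/top8.png',300,145,360,200,12,'pics/c10.png')
E
```

```text
(no output)
```

View pics/c10.png

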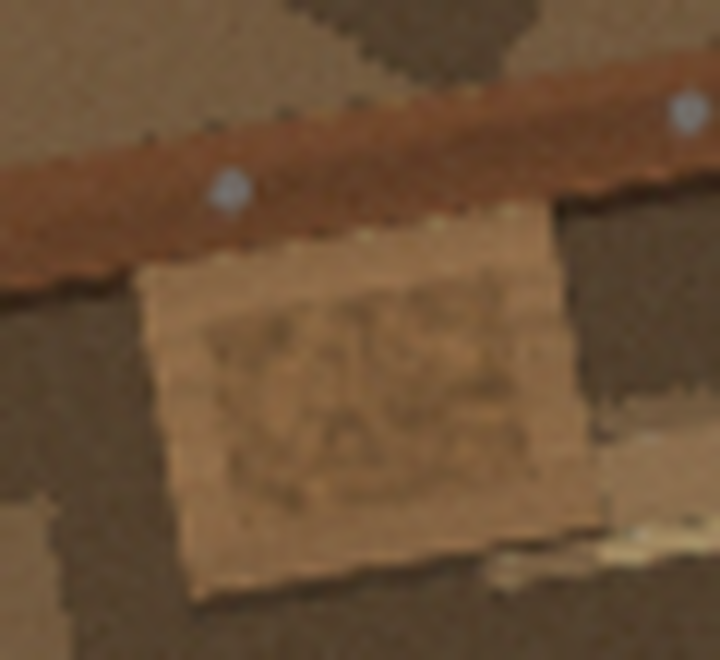

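```bash
python3 -m inch '[[[0,-0.01,0,0,0,0,1],[0,-0.03,0,0,0,0,1],[0,-0.05,0,0,0,0,1],[0,-0.07,0,0,0,0,1],[0,-0.09,0,0,0,0,1],[0,-0.11,0,0,0,0,1],[0,-0.13,0,0,0,0,1],[0,-0.15,0,0,0,0,1],[0,-0.165,0,0,0,0,1],[0,-0.175,0,0,0,0,1]]]'; 
python3 - <<'E'
from look import *
apply(0,-.175,0,0)
look(9)
cv2.imwrite('pics/w9.png',bot.capture('wrist')[:,:,::-1])
E
```

```text
time: 20.8
tool_pos: [627.2, -159.6, 29.2]
tcp_rot: [3.14, 0.001, 0.146]
contact_force: [-4.3, -7.8, 1.2]
grip_width: 21.6
cmd [ 6.27656e+02 -1.58317e+02  2.90010e+01  1.45000e-01]
t 20.8 rail [ -63.2 -260.7] z 29.2 cmd [ -62.5 -259.5] F_rail [-5.4 -7.1  1.2] M [-1.14  0.92  0.74] rot [3.1396e+00 1.1000e-03 1.4580e-01]
```

View pics/d9.png

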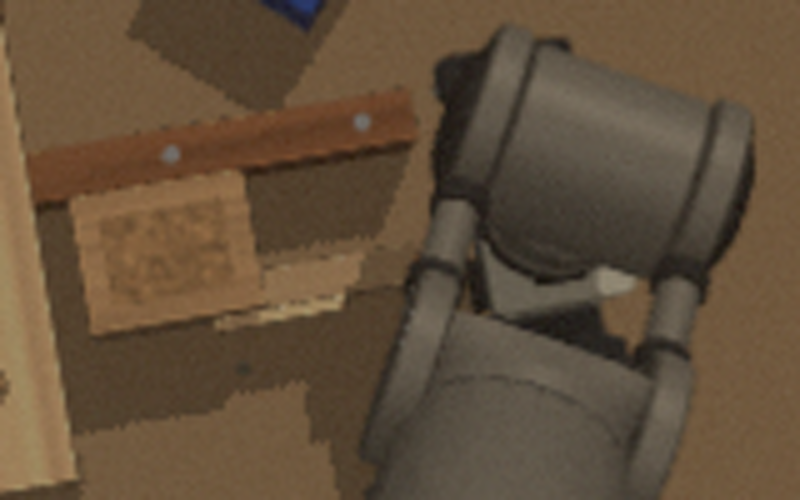

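View pics/w9.png

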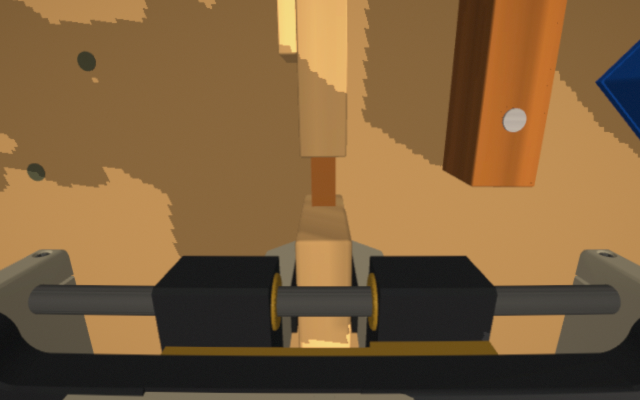

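```bash
python3 -m inch '[[[0,-0.02,0,0,0,0,1],[0,-0.05,0,0,0,0,1],[0,-0.08,0,0,0,0,1],[0,-0.11,0,0,0,0,1],[0,-0.14,0,0,0,0,1],[0,-0.17,0,0,0,0,1],[0,-0.2,0,0,0,0,1],[0,-0.23,0,0,0,0,1],[0,-0.26,0,0,0,0,1],[0,-0.275,0,0,0,0,1]]]'; 
python3 - <<'E'
from look import *
apply(0,-.275,0,0)
look(10)
cv2.imwrite('pics/w10.png',bot.capture('wrist')[:,:,::-1])
E
```

```text
time: 22.15
tool_pos: [619.1, -104.8, 29.1]
tcp_rot: [3.14, 0.001, 0.146]
contact_force: [-4.1, -7.6, 0.7]
grip_width: 21.9
cmd [ 6.19708e+02 -1.03894e+02  2.90010e+01  1.45000e-01]
t 22.15 rail [ -63.2 -205.3] z 29.1 cmd [ -62.5 -204.5] F_rail [-5.2 -6.9  0.7] M [-1.15  0.88  0.75] rot [3.1401e+00 1.4000e-03 1.4590e-01]
```

View pics/w10.png

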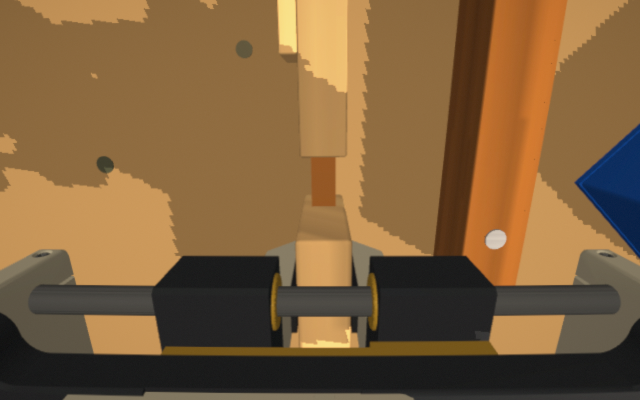

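```bash
python3 -m inch '[[[0,-0.02,0,0,0,0,1],[0,-0.05,0,0,0,0,1],[0,-0.08,0,0,0,0,1],[0,-0.11,0,0,0,0,1],[0,-0.14,0,0,0,0,1],[0,-0.17,0,0,0,0,1],[0,-0.2,0,0,0,0,1],[0,-0.23,0,0,0,0,1],[0,-0.26,0,0,0,0,1],[0,-0.275,0,0,0,0,1]]]'; 
python3 - <<'E'
from look import *
apply(0,-.275,0,0)
look(11)
crop('pics/top11.png',225,110,425,260,4,'pics/c11.png')
E
```

```text
time: 23.5
tool_pos: [611.1, -50.1, 29.0]
tcp_rot: [3.14, 0.001, 0.146]
contact_force: [-4.0, -8.2, 0.0]
grip_width: 22.1
cmd [ 6.11761e+02 -4.94710e+01  2.90010e+01  1.45000e-01]
t 23.5 rail [ -63.2 -150.1] z 29.0 cmd [ -62.5 -149.5] F_rail [-5.2 -7.5  0. ] M [-1.14  0.77  0.68] rot [3.1403e+00 1.5000e-03 1.4600e-01]
```

View pics/c11.png

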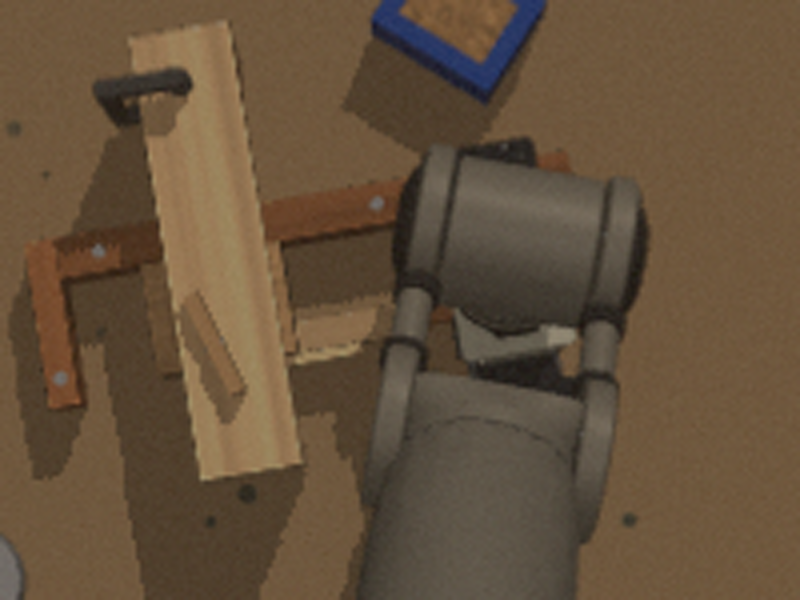

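```bash

python3 - <<'E'
from look import *
crop('pics/top11.png',225,160,275,220,10,'pics/c12.png')
f=lambda x,y:(x/4+225-.4,y/4+110-.4)
for p,z in [((142,267),45),((165,378),45),((65,278),40),((84,405),40),((297,353),45),((297,353),31)]: print(p,wr(pix2w(f(*p),'top',z)))
E
```

```text
(142, 267) [ 0.  92.5]
(165, 378) [-80.3  89.1]
(65, 278) [  2.4 148.3]
(84, 405) [-89.  149.3]
(297, 353) [-78.7  -5.4]
(297, 353) [-77.5  -4.8]
```

View pics/c12.png

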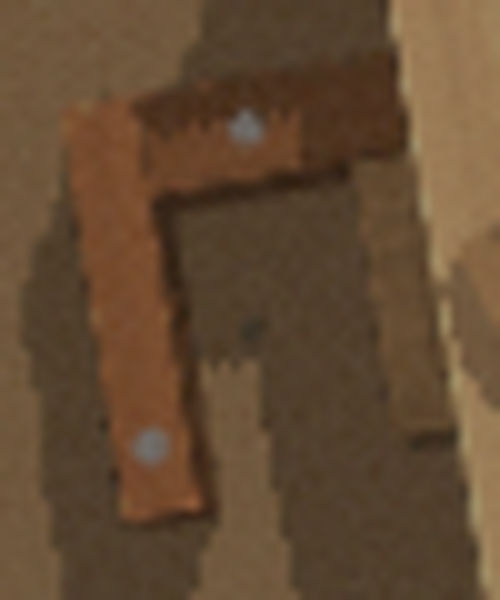

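```bash
python3 -m inch '[[[0,-0.02,0,0,0,0,1],[0,-0.05,0,0,0,0,1],[0,-0.08,0,0,0,0,1],[0,-0.11,0,0,0,0,1],[0,-0.14,0,0,0,0,1],[0,-0.17,0,0,0,0,1],[0,-0.195,0,0,0,0,1],[0,-0.215,0,0,0,0,1],[0,-0.23,0,0,0,0,1],[0,-0.24,0,0,0,0,1]]]'; 
python3 - <<'E'
from look import *
apply(0,-.24,0,0)
look(12)
crop('pics/top12.png',225,110,425,260,4,'pics/c13.png')
E
```

```text
time: 24.8
tool_pos: [604.2, -2.7, 29.0]
tcp_rot: [3.14, 0.002, 0.146]
contact_force: [-2.9, -8.0, -0.2]
grip_width: 21.5
cmd [ 6.04825e+02 -1.97500e+00  2.90010e+01  1.45000e-01]
t 24.8 rail [ -63.2 -102.1] z 29.0 cmd [ -62.5 -101.5] F_rail [-4.  -7.5 -0.2] M [-1.12  0.72  0.65] rot [3.1404e+00 1.6000e-03 1.4580e-01]
```

View pics/c13.png

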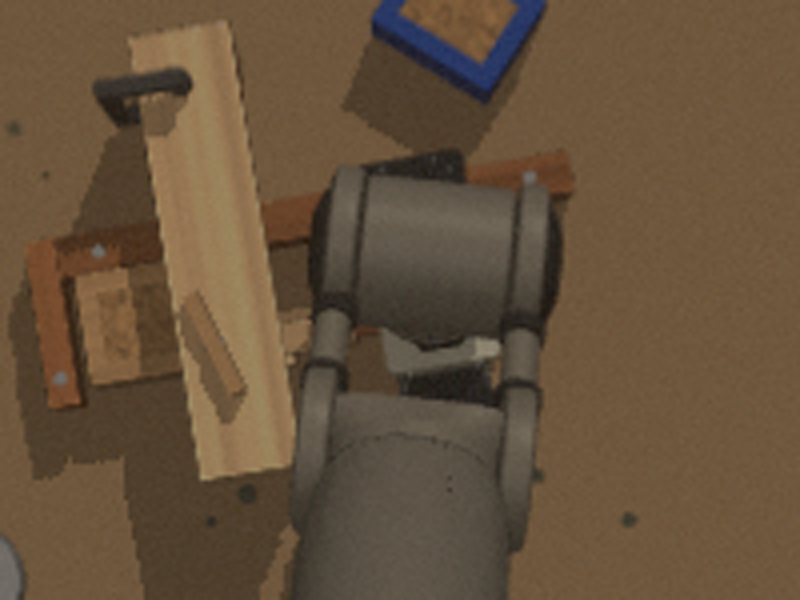

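```bash
python3 -m inch '[[[0,-0.0025,0,0,0,0,1],[0,-0.005,0,0,0,0,1],[0,-0.0075,0,0,0,0,1],[0,-0.01,0,0,0,0,1],[0,-0.0125,0,0,0,0,1],[0,-0.015,0,0,0,0,1],[0,-0.0175,0,0,0,0,1],[0,-0.02,0,0,0,0,1],[0,-0.0225,0,0,0,0,1],[0,-0.025,0,0,0,0,1]]]'; 
python3 - <<'E'
from look import *
apply(0,-.025,0,0)
look(13,False)
E
```

```text
time: 26.1
tool_pos: [603.5, 2.1, 29.0]
tcp_rot: [3.14, 0.002, 0.146]
contact_force: [-4.0, -8.3, 0.8]
grip_width: 21.9
cmd [6.04103e+02 2.97300e+00 2.90010e+01 1.45000e-01]
t 26.1 rail [-63.2 -97.3] z 29.0 cmd [-62.5 -96.5] F_rail [-5.2 -7.6  0.8] M [-1.1   0.78  0.66] rot [3.1404e+00 1.6000e-03 1.4570e-01]
```

```bash
python3 -m inch '[[[0,-0.0015,0,0,0,0,1],[0,-0.003,0,0,0,0,1],[0,-0.0045,0,0,0,0,1],[0,-0.006,0,0,0,0,1],[0,-0.0075,0,0,0,0,1],[0,-0.009,0,0,0,0,1],[0,-0.0105,0,0,0,0,1],[0,-0.012,0,0,0,0,1],[0,-0.0135,0,0,0,0,1],[0,-0.0135,0,0,0,0,1]]]'; 
python3 - <<'E'
from look import *
apply(0,-.0135,0,0)
look(13,True)
E
```

```text
time: 27.35
tool_pos: [603.1, 4.8, 29.0]
tcp_rot: [3.14, 0.002, 0.146]
contact_force: [-4.6, -7.2, 0.1]
grip_width: 21.8
cmd [6.03713e+02 5.64400e+00 2.90010e+01 1.45000e-01]
t 27.35 rail [-63.3 -94.6] z 29.0 cmd [-62.5 -93.8] F_rail [-5.6 -6.5  0.1] M [-1.12  0.72  0.71] rot [3.1405e+00 1.7000e-03 1.4560e-01]
```

```bash
python3 -m inch '[[[0,-0.0015,0,0,0,0,1],[0,-0.003,0,0,0,0,1],[0,-0.0045,0,0,0,0,1],[0,-0.006,0,0,0,0,1],[0,-0.0075,0,0,0,0,1],[0,-0.009,0,0,0,0,1],[0,-0.0105,0,0,0,0,1],[0,-0.012,0,0,0,0,1],[0,-0.0125,0,0,0,0,1],[0,-0.0125,0,0,0,0,1]]]'; 
python3 - <<'E'
from look import *
apply(0,-.0125,0,0)
look(14,True)
crop('pics/top14.png',225,160,275,220,10,'pics/c14.png')
E
```

```text
time: 28.65
tool_pos: [602.8, 6.9, 29.0]
tcp_rot: [3.14, 0.002, 0.146]
contact_force: [-3.2, -9.1, 0.4]
grip_width: 21.9
cmd [6.03352e+02 8.11800e+00 2.90010e+01 1.45000e-01]
t 28.65 rail [-63.2 -92.4] z 29.0 cmd [-62.5 -91.3] F_rail [-4.5 -8.5  0.4] M [-1.2   0.79  0.68] rot [3.140e+00 1.600e-03 1.457e-01]
```

View pics/c14.png

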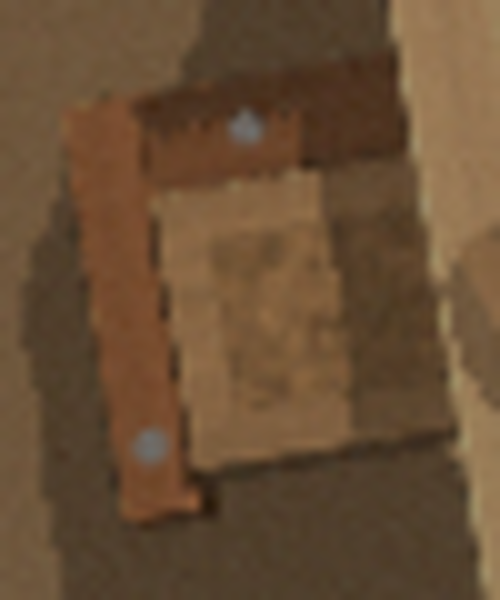

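```bash
python3 -m inch '[[[0,-0.0015,0,0,0,0,1],[0,-0.003,0,0,0,0,1],[0,-0.0045,0,0,0,0,1],[0,-0.006,0,0,0,0,1],[0,-0.0075,0,0,0,0,1],[0,-0.009,0,0,0,0,1],[0,-0.01,0,0,0,0,1],[0,-0.01,0,0,0,0,1],[0,-0.01,0,0,0,0,1],[0,-0.01,0,0,0,0,1]]]'; 
python3 - <<'E'
from look import *
apply(0,-.01,0,0)
look(14,False)
E
```

```text
time: 29.95
tool_pos: [603.1, 7.1, 29.5]
tcp_rot: [3.138, 0.001, 0.146]
contact_force: [-3.5, -15.7, 1.4]
grip_width: 21.9
cmd [6.03063e+02 1.00970e+01 2.90010e+01 1.45000e-01]
t 29.95 rail [-62.9 -92.3] z 29.5 cmd [-62.5 -89.3] F_rail [ -5.7 -15.1   1.4] M [-2.36  0.96  0.74] rot [3.1375e+00 5.0000e-04 1.4560e-01]
```

```bash
python3 -m inch '[[[0,-0.001,0,0,0,0,1],[0,-0.002,0,0,0,0,1],[0,-0.003,0,0,0,0,1],[0,-0.004,0,0,0,0,1],[0,-0.005,0,0,0,0,1],[0,-0.006,0,0,0,0,1],[0,-0.007,0,0,0,0,1],[0,-0.008,0,0,0,0,1],[0,-0.008,0,0,0,0,1],[0,-0.008,0,0,0,0,1]]]'; 
python3 - <<'E'
from look import *
apply(0,-.008,0,0)
look(15)
crop('pics/top15.png',225,160,275,220,10,'pics/c15.png')
cv2.imwrite('pics/w15.png',bot.capture('wrist')[:,:,::-1])
E
```

```text
time: 31.2
tool_pos: [603.5, 7.3, 29.8]
tcp_rot: [3.135, -0.0, 0.146]
contact_force: [-3.6, -21.7, 2.6]
grip_width: 21.7
cmd [6.02831e+02 1.16800e+01 2.90010e+01 1.45000e-01]
t 31.2 rail [-62.5 -92.1] z 29.8 cmd [-62.5 -87.7] F_rail [ -6.7 -21.    2.6] M [-3.25  0.97  0.76] rot [ 3.1354e+00 -4.0000e-04  1.4560e-01]
```

View pics/c15.png

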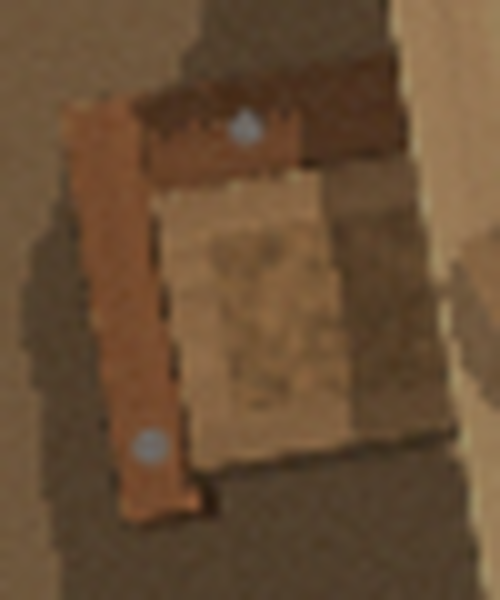

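View pics/w15.png

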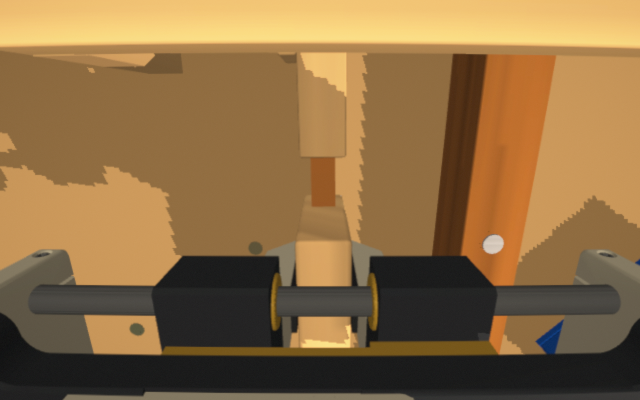

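```bash
python3 -m inch '[[[0,0.004,0,0,0,0,1],[0,0.008,0,0,0,0,1],[0,0.012,0,0,0,0,1],[0,0.016,0,0,0,0,1],[-0.003,0.019,0,0,0,0,1],[-0.006,0.022,0,0,0,0,1],[-0.01,0.026,0,0,0,0,1],[-0.014,0.03,0,0,0,0,1],[-0.02,0.036,0,0,0,0,1],[-0.03,0.046,0,0,0,0,1]]]'; 
python3 - <<'E'
from look import *
apply(-.03,.046,0,0)
look(16)
crop('pics/top16.png',225,160,275,220,10,'pics/c16.png')
E
```

```text
time: 32.55
tool_pos: [598.3, 1.8, 29.0]
tcp_rot: [-3.142, -0.0, 0.145]
contact_force: [-0.2, -0.2, -1.3]
grip_width: 22.0
cmd [5.98224e+02 1.71000e+00 2.90010e+01 1.45000e-01]
t 32.55 rail [-68.4 -96.8] z 29.0 cmd [-68.5 -96.9] F_rail [-0.2 -0.2 -1.3] M [-0.06 -0.12  0.03] rot [-3.1415e+00 -3.0000e-04  1.4510e-01]
```

View pics/c16.png

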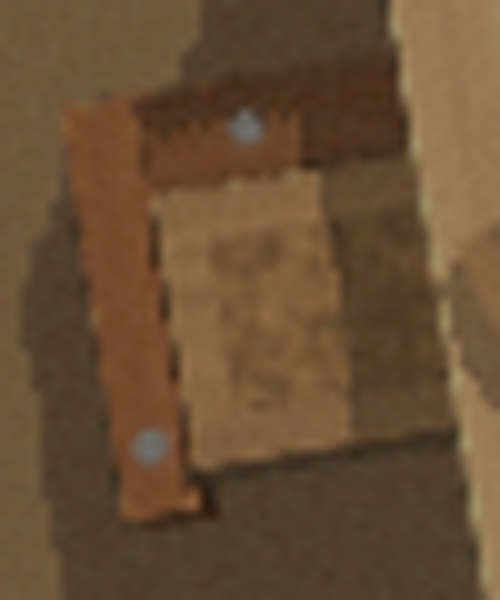

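```bash
python3 -m inch '[[[0,0.05,0,0,0,0,1],[0,0.15,0,0,0,0,1],[0,0.3,0,0,0,0,1],[0,0.45,0,0,0,0,1],[-0.1,0.6,0,0,0,0,1],[-0.2,0.7,0,0,0,0,1],[-0.3,0.75,0,0,0,0,1],[-0.35,0.75,0,0,0,0,1],[-0.35,0.75,0.002,0,0,0,1],[-0.35,0.75,0.004,0,0,0,1]]]'; 
python3 - <<'E'
from look import *
apply(-.35,.75,.004,0)
look(17)
crop('pics/top17.png',225,110,425,260,4,'pics/c17.png')
E
```

```text
time: 33.85
tool_pos: [551.4, -156.6, 28.3]
tcp_rot: [3.141, -0.001, 0.145]
contact_force: [0.0, -0.4, -2.2]
grip_width: 22.0
cmd [ 5.50633e+02 -1.56831e+02  2.82010e+01  1.45000e-01]
t 33.85 rail [-137.7 -246.8] z 28.3 cmd [-138.5 -246.9] F_rail [-0.  -0.4 -2.2] M [-0.09 -0.08  0.01] rot [ 3.1412e+00 -9.0000e-04  1.4550e-01]
```

View pics/c17.png

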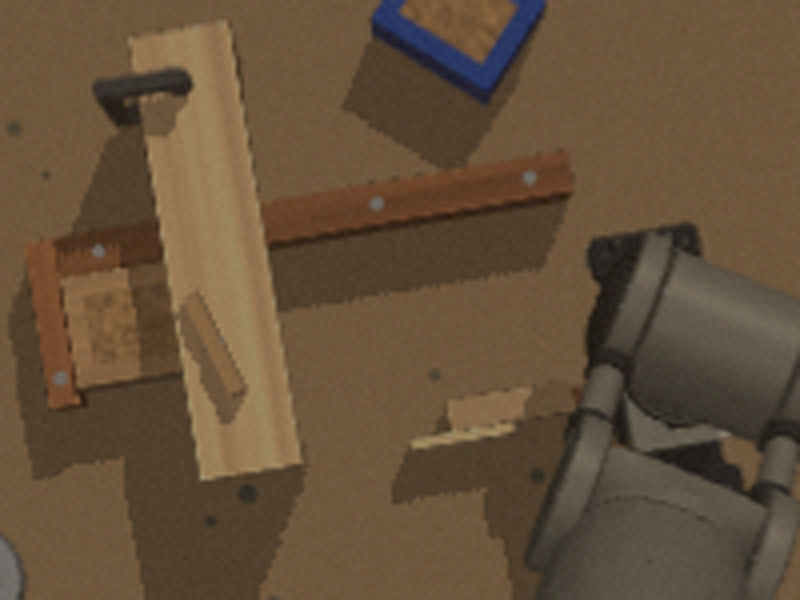

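```bash
python3 -m inch '[[[0,0,0.001,0,0,0,1],[0,0,0.002,0,0,0,1],[0,0,0.003,0,0,0,1],[0,0,0.003,0,0,0,1],[0,0,0.003,0,0,0,-1],[0,0,0.003,0,0,0,-1],[0,0,0.003,0,0,0,-1],[0,0,0.003,0,0,0,-1],[0,0,0.003,0,0,0,-1],[0,0,0.003,0,0,0,-1]]]'; 
python3 - <<'E'
from look import *
apply(0,0,.003,0)
look(18)
E
```

```text
time: 35.15
tool_pos: [550.6, -156.8, 27.6]
tcp_rot: [3.142, 0.0, 0.145]
contact_force: [-0.0, 0.9, 0.3]
grip_width: 77.2
cmd [ 5.50633e+02 -1.56831e+02  2.76010e+01  1.45000e-01]
t 35.15 rail [-138.5 -246.9] z 27.6 cmd [-138.5 -246.9] F_rail [0.1 0.8 0.3] M [-0.04 -0.16 -0.06] rot [3.1415 0.     0.1451]
```

Released; now lift straight up and check.

```bash
python3 -m inch '[[[0,0,0,0,0,0,-1],[0,0,0,0,0,0,-1],[0,0,-0.1,0,0,0,-1],[0,0,-0.3,0,0,0,-1],[0,0,-0.5,0,0,0,-1],[0,0,-0.7,0,0,0,-1],[0,0,-0.8,0,0,0,-1],[0,0,-0.8,0,0,0,-1],[0,0,-0.8,0,0,0,-1],[0,0,-0.8,0,0,0,-1]]]'; 
python3 - <<'E'
from look import *
apply(0,0,-.8,0)
look(19)
crop('pics/top19.png',140,110,430,260,2.7,'pics/c19.png')
crop('pics/top19.png',225,160,275,220,10,'pics/c19b.png')
cv2.imwrite('pics/s19.png',bot.capture('scene')[:,:,::-1])
cv2.imwrite('pics/w19.png',bot.capture('wrist')[:,:,::-1])
f=lambda x,y:(x/10+225-.45,y/10+160-.45)
for p,z in [((155,195),45),((195,470),45),((450,432),45)]: print(p,wr(pix2w(f(*p),'top',z)))
E
```

```text
time: 36.45
tool_pos: [550.0, -156.6, 186.1]
tcp_rot: [-3.14, 0.002, 0.145]
contact_force: [0.1, 0.6, -0.0]
grip_width: 91.8
cmd [ 5.50633e+02 -1.56831e+02  1.87601e+02  1.45000e-01]
t 36.45 rail [-139.1 -246.6] z 186.1 cmd [-138.5 -246.9] F_rail [ 0.2  0.6 -0. ] M [-0.06 -0.14 -0.01] rot [-3.1403e+00  2.2000e-03  1.4500e-01]
(155, 195) [  2.2 149.8]
(195, 470) [-76.6 151. ]
(450, 432) [-78.3  78.2]
```

View pics/c19.png

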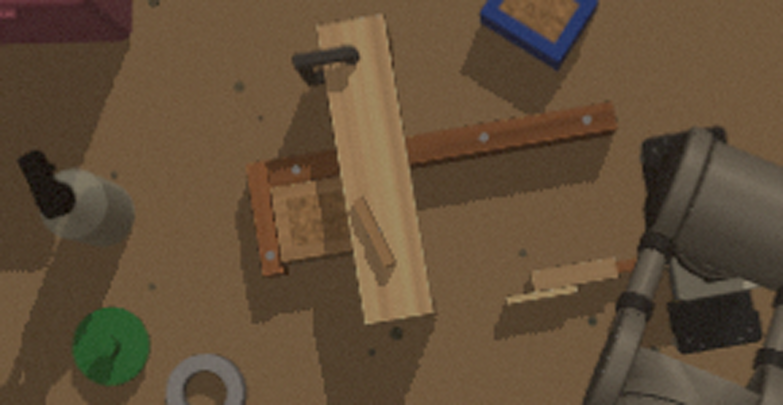

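View pics/c19b.png

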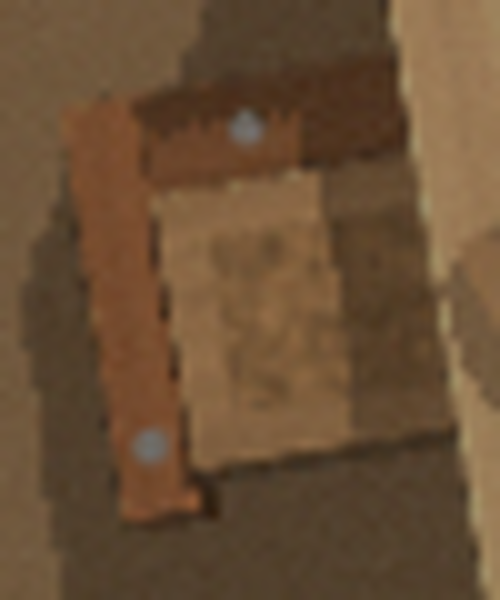

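View pics/s19.png

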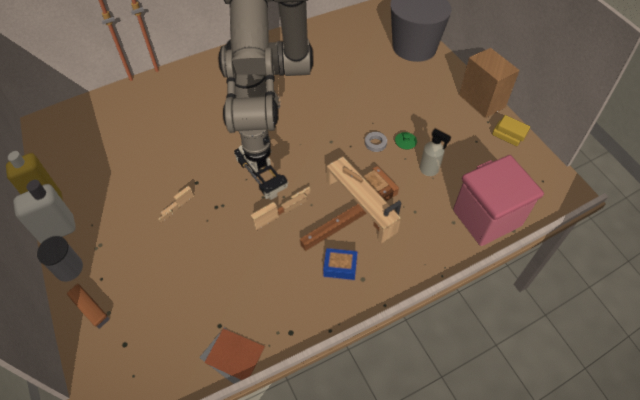

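View pics/w19.png

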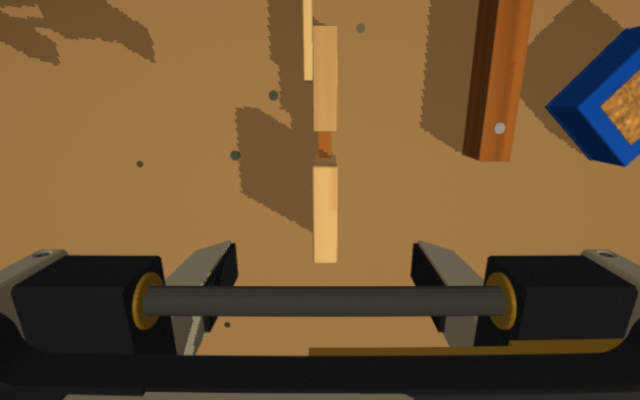

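```bash
python3 -c "
from plant import bot
print(bot.close_job())"
```

```text
the job is handed in; nothing more can be done
None
```

I carried out the whole task and handed the job in at about 36 s of the 72 s allowed; no verdict was reported.

- **To the rail:** I gripped the larger stick by its handle and set its heel and cheek against the sled's rear outer corner. I pushed the sled diagonally onto the rail. It was flush at about rail y = -103, with a side force on the stick of about 5–7 N.
- **Feed and stop:** I fed it along the rail under the shelf with 4–6 N of side force. I then crept onto the end stop until the wrist read 21 N forward. After allowing for up to about 11 N of drag, the stop should have taken at least 10 N.
- **Stick:** I drew it back diagonally off the sled with no residual force, then straight out. I set it down with its origin at about rail y = -260 mm and let go.

**Last checks:** The pictures show the sled in the corner against both the rail and the stop. The sled's front edge measured at rail y = 150–151, and it had not moved as the stick was withdrawn. The stick was upright on the floor, well clear of the shelf. The spray bottle, steel ring and sink stopper looked unmoved in the before and after pictures, though I did not measure them.

**Disagreements:** The wrist and top cameras placed the rail's face about 3.5 mm apart. Contact came where the wrist camera predicted. I did not measure the forces between sled and rail or sled and stop directly; I judged them from the wrist readings.

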